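Weigh a pulley on a two-pan balance

TASK

The cast belt pulley lying in one pan of the balance should weigh 300 g. Check it: of the three knobbed steel weights on the bench (100 g, 200 g and 500 g, larger being heavier) put those that make up 300 g into the empty pan, standing upright and set down gently, not dropped, so that the beam comes level, and let go.

Things in the scene. Friction and masses are not known exactly. Their poses are not given: they have to be found in the camera images.
- weight_100: 100 g weight, smallest of three: plain steel cylinder 26 mm in diameter, 26 mm high, with an 18 mm knob on a short neck, 38 mm high in all, upright on the bench. Origin: centre of its underside, z up. Grip the cylinder from above, any direction. Not a weight: a plain shaft collar (40 mm ring with a hole, no knob).
- weight_200: 200 g weight, the middle one: same shape, 34 mm in diameter, 32 mm high, knob 22 mm, 47 mm high in all. Origin: centre of its underside, z up. (The 500 g one, not listed, is 46 mm in diameter and 62 mm high.)
- pan_floor (a point): centre of the floor (upper face) of the balance's empty pan: aluminium dish 140 mm across, flat floor 126 mm, rim 4 mm above the floor. z up, y along the beam away from the dial in the middle (at y -110 mm, 40 mm higher than the floor) and from the other pan with the pulley (at y -220 mm, 34 mm high). The pan yields softly when pressed and always stays level.
- beam (a joint): tilt of the balance beam, rad: 0 level; +0.1 (stop) with the listed pan fully up, its floor 111 mm above the bench, as at the start; -0.1 (stop) fully down. The pan stays up until the weights match, then sinks 11 mm to level, wherever in it they stand. A soft spring centres the beam: 10 g of difference tilts it 0.018 rad. Where the balance stands and how it is turned varies widely.
Not all that is in view belongs to the job. What is shaped like the weight_100 but yellow is not meant.

How it is judged:
By the outcome, as a careful person would: the job done as asked, in the order asked, and still so for the second after the job is handed in, with the robot touching nothing.
It also fails if it takes over 61 s, if anything falls off the work surface, if the arm or the gripper's body presses on something with over 40 N, if the wrist force passes 120 N, or if a joint passes its speed limit or range.

ROBOT

A 6-joint arm with a two-finger parallel gripper is mounted at the origin on the work surface. World frame = base frame: x ahead of the robot, y to its left, z up, the work surface at z = 0. Lengths are in m, angles in rad, forces in N, time in s.
With the tool pointing down it reaches from about 0.35 to 0.975 m from the base axis. Payload 4.9 kg.
Tool frame: the origin (TCP) lies on the front face of the gripper's body, between the roots of the fingers; the fingertips stand ctrl.tip_extent ahead of it and the grasp point (between the pads) lies 54 mm ahead of it (ctrl.tip_extent is the distance from the TCP to the fingertips, in m); z points along the fingers, y is the line along which they close (so a half turn about z gives the same grasp; the last joint's range is limited). The gripper opens to 85 mm and grips with 20 to 120 N. Pads are 22 mm wide; open, the fingers measure 114 mm over their backs; the gripper's body (76 mm by 85 mm) begins 54 mm behind the grasp point. The pads swing forward as they close: fully open they stand 13 mm farther back than shut.
Start: joints at [1.054, 0.053, 1.613, -0, 1.476, -0.119], TCP at [0.242, 0.576, 0.304] pointing down, gripper open.
Joint ranges: [-3.01, 3.01], [-1.01, 2.22], [0.06, 2.58], [-1.02, 4.17], [0.09, 2.62], [-3.14, 3.14]. Speed limits (rad/s): [2.57, 2.57, 3.14, 3.14, 3.14, 3.14].

INTERFACE

Orientations are given as a rotation vector (axis times angle).
In Python, from station import ctrl gives the robot as it stands.
- The arm moves only by the tool apply_moves, never from a script. Its argument "rows" is one flat list of numbers, 6 for each row, row after row: the shift along the tool's x, y, z normalised to -1 to 1, where 1 is 0.6 m, then the turn, a rotation vector about the tool's x, y, z normalised to -1 to 1, where 1 is 90 degrees. A call has 1 to 20 rows; each row is the pose to reach, as a shift and turn from the pose commanded when the call began, along the tool's axes at that moment; what a row does not reach only later rows make up. A row lasts 1/10 s, in which the tool goes at most 50 mm and 8.59 degrees, less where a joint would pass 70% of its speed; a pose out of reach is approached as far as the arm can. A call with a number of a shift or a turn outside -1 to 1 is refused whole. A call with a gripper value outside its range is refused whole. "grip" is the opening, from 0 (shut) to 1 (fully open), set as the call begins (left out, the last holds). The fingers move at their own pace and stop on an object; "grip_force" is the grip in N (left out, the last holds). Time passes only in rows, so rows that repeat a pose let the fingers close. It gives the time, the measured TCP pose, the force, the opening and the grip force at its end, in the units of the state.
- ctrl.get_obs(): the state, without advancing time (a new reading comes with each control period).
- ctrl.get_image(name): name is "side" or "top"; returns (picture, depth): 420x560x3 uint8, blue, green, red; 420x560 float32, m along the optical axis (not along the pixel's ray), 0 where there is no reading.
- ctrl.camera_model(name): a dict with "mtx" (3x3 intrinsics, pixels), "k1" (the pictures are not rectified: a ray, as slopes to the right and down, at radius r is drawn at 1 + k1 r^2 times it, then the intrinsics apply), "R" (3x3) and "t" (3): a world point X has camera coordinates R X + t. Camera axes: x right, y down, z forward; pixel columns grow to the right and rows downward; lengths in m; the calibration is good to about 2 mm. A picture is of the moment at which its call begins. camera_model takes no time and is no camera call.
- ctrl.finish_job(): hands the job in; it is judged then, once.
The state is a dict: "t": time; "q": joint angles; "dq": joint speeds; "effort": joint torques, N m; "tool_pos": TCP position; "tool_rot": TCP orientation; "contact_force": force on the tool from outside, world axes, zero at the start; "wrist_torque": the same for the moment, N m; "opening": finger opening in m; "grip_force": force on a finger pad.
Only numpy, scipy, OpenCV 4.12 (cv2) and the standard library are available. Lean on these libraries where they do the work, as an engineer would, in place of code of your own. Each camera call takes 0.05 s, during which the arm holds its last target. There are 200 camera calls.

## Working session

There is one attempt and no reset: what is moved stays moved. The work goes in short steps, Python scripts to look and compute and a tool call to move; the robot and the scene stay as the last step left them, time stands still between calls to the robot, and variables do not carry over. Pictures are saved under pics/ and viewed, at most 10 in all, crops included, and the job is handed in when it is done.

Besides the shell and the picture viewer there is one more tool, called after "Request:" by a JSON object that holds its "op" and its "data", one argument or row to a line. apply_moves: Moves the arm, as the interface text tells. Its arguments: {"type":"object","properties":{"rows":{"type":"array","items":{"type":"number"}},"grip":{"type":"number"},"grip_force":{"type":"number"}},"required":["rows"]}

```bash
mkdir -p pics; ls
cat > h.py <<'E'
import numpy as np, cv2
from station import ctrl
def und(name,uv):
    m=ctrl.camera_model(name); K=np.array(m["mtx"]); k=m["k1"]
    return cv2.undistortPoints(np.array(uv,float).reshape(-1,1,2),K,np.array([k,0,0,0,0.])).reshape(-1,2)
def plane(name,uv,z):
    m=ctrl.camera_model(name); R=np.array(m["R"]);t=np.array(m["t"]).ravel()
    n=und(name,uv); d=np.c_[n,np.ones(len(n))]@R; c=-R.T@t
    return c+d*((z-c[2])/d[:,2])[:,None]
def cloud(name,depth):
    m=ctrl.camera_model(name); R=np.array(m["R"]);t=np.array(m["t"]).ravel()
    h,w=depth.shape; v,u=np.mgrid[:h,:w]
    n=und(name,np.c_[u.ravel(),v.ravel()]); z=depth.ravel()[:,None]
    return ((np.c_[n,np.ones(len(n))]*z-t)@R).reshape(h,w,3)
E
python3 - <<'E'
from h import *
for n in("top","side"):
    p,d=ctrl.get_image(n); cv2.imwrite(f"pics/{n}0.png",p); np.save(f"{n}0.npy",d); np.save(f"{n}0p.npy",p)
    m=ctrl.camera_model(n);print(n,-np.array(m["R"]).T@np.ravel(m["t"]),m["mtx"],m["k1"])
o=ctrl.get_obs();print(o,ctrl.tip_extent)
E
```

```text
pics
top [0.40697304 0.01282122 1.44259298] [[542.19971818   0.         274.92512965]
 [  0.         542.19971818 204.25794649]
 [  0.           0.           1.        ]] 0.045164505039126904
side [-0.15134122  0.68247502  0.63419919] [[439.29724864   0.         280.820332  ]
 [  0.         439.29724864 213.22578642]
 [  0.           0.           1.        ]] -0.06079384739134079
{'t': 0.1, 'q': array([ 1.05401822e+00,  5.33083137e-02,  1.61415864e+00,  3.65133720e-06,
        1.47597773e+00, -1.18981967e-01]), 'dq': array([ 0.00079543, -0.00093353, -0.00173273,  0.00029749,  0.00012349,
       -0.0020814 ]), 'effort': array([-5.32428312e-04, -3.94900239e+01, -3.71365070e+01, -1.68501724e-04,
        3.92916423e-03,  8.98201193e-06]), 'tool_pos': array([0.24189443, 0.57583114, 0.30277382]), 'tool_rot': array([-6.20630160e-01, -3.07908372e+00,  2.76112953e-03]), 'contact_force': array([ 0.53843708, -0.32314983,  0.71121051]), 'wrist_torque': array([-0.01694198, -0.05683256, -0.0548722 ]), 'grip_force': 0.0, 'opening': 0.08576652808263957} 0.0726
```

View pics/top0.png

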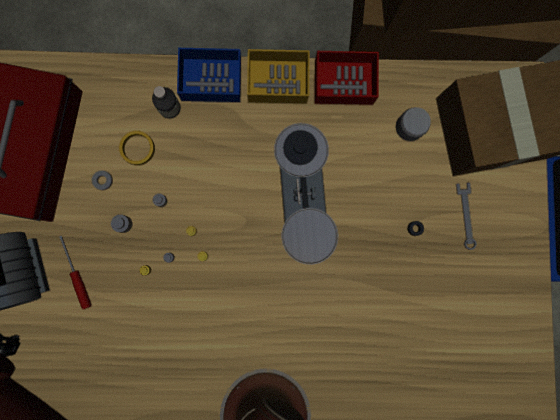

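View pics/side0.png

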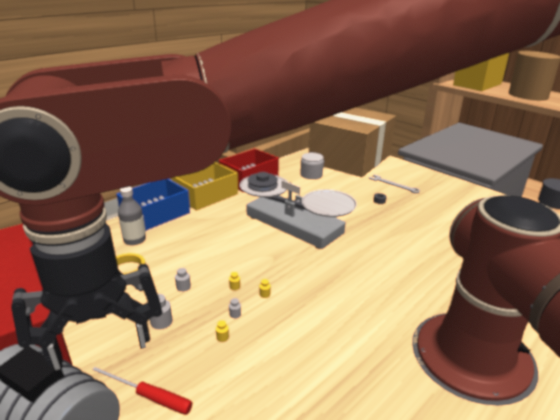

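The top view shows grey knobbed objects at about (121,224), (159,201) and (168,257), with yellow decoys at (191,231), (203,257) and (145,270). The collar is at (102,180), the empty pan at (310,235), and the pulley pan at (301,151). Next I measure these.

```bash
python3 - <<'E'
from h import *
P=np.load("top0p.npy");d=np.load("top0.npy");C=cloud("top",d)
m=(C[...,2]>0.008)
for nm,(u,v),r in[("500",(121,224),14),("200",(159,201),11),("100",(168,257),9),("y1",(191,231),9),("y2",(203,257),9),("y3",(145,270),9)]:
    s=np.s_[v-r:v+r+1,u-r:u+r+1]; mm=m[s]; pts=C[s][mm]
    zt=np.percentile(pts[:,2],98)
    n,l,st,ce=cv2.connectedComponentsWithStats(mm.astype(np.uint8)); 
    k=pts[:,2]>zt-.006
    print(nm,mm.sum(),"ztop",zt.round(4),"zmed",np.median(pts[:,2]).round(4),"knob",pts[k].mean(0).round(4),"all mid",((pts[:,:2].max(0)+pts[:,:2].min(0))/2).round(4),"ext",np.ptp(pts[:,:2],axis=0).round(4),"bgr",np.median(P[s][mm],axis=0))
# pans: fit circle
for nm,(u,v),zr in[("empty",(310,235),(.100,.125)),("pulley",(301,151),(.08,.10))]:
    s=np.s_[v-45:v+46,u-45:u+46]; pts=C[s].reshape(-1,3); print(nm,"zc",C[v-3:v+4,u-3:u+4,2].mean())
    k=(pts[:,2]>zr[0])&(pts[:,2]<zr[1]); mk=k.reshape(91,91).astype(np.uint8)
    n,l,st,ce=cv2.connectedComponentsWithStats(mk);i=1+st[1:,4].argmax();q=pts[(l==i).ravel()]
    c,rad=cv2.minEnclosingCircle(q[:,:2].astype(np.float32));print(len(q),q.mean(0),np.median(q[:,2]),c,rad)
# dial region height
print("dial",C[175:215,285:325,2].max())
E
python3 -c "
import cv2
p=cv2.imread('pics/top0.png');cv2.imwrite('pics/c1.png',cv2.resize(cv2.convertScaleAbs(p[170:290,80:350],alpha=1.6),None,fx=2.9,fy=2.9,interpolation=cv2.INTER_CUBIC))"
```

```text
500 300 ztop 0.0661 zmed 0.0437 knob [0.4819 0.3751 0.0837] all mid [0.4558 0.208 ] ext [0.0977 0.3904] bgr [78. 73. 71.]
200 155 ztop 0.0518 zmed 0.0327 knob [0.5367 0.269  0.1301] all mid [0.484  0.1581] ext [0.1541 0.2906] bgr [76. 73. 72.]
100 88 ztop 0.0408 zmed 0.0276 knob [0.3972 0.2579 0.0381] all mid [0.3939 0.256 ] ext [0.0284 0.0294] bgr [75. 73. 71.]
y1 87 ztop 1.4426 zmed 0.0282 knob [0.407  0.0128 1.4426] all mid [0.4429 0.1132] ext [0.0719 0.2008] bgr [ 41. 103. 117.]
y2 86 ztop 0.0424 zmed 0.0287 knob [0.4021 0.1708 0.0396] all mid [0.4001 0.1699] ext [0.0285 0.028 ] bgr [ 40. 109. 123.]
y3 85 ztop 0.0414 zmed 0.0287 knob [0.3633 0.3168 0.0389] all mid [0.365  0.3166] ext [0.0231 0.0236] bgr [ 36. 107. 123.]
empty zc 0.1093887726996059
2503 [ 0.45461423 -0.10008006  0.11017634] 0.11017410122700508 (0.4547935724258423, -0.10017015784978867) 0.06970109045505524
pulley zc 0.1452451332335151
1405 [ 0.66808484 -0.08034581  0.08841076] 0.0882740282573539 (0.6733037829399109, -0.07884345203638077) 0.07007517665624619
dial 1.4425929842912903
```

View pics/c1.png

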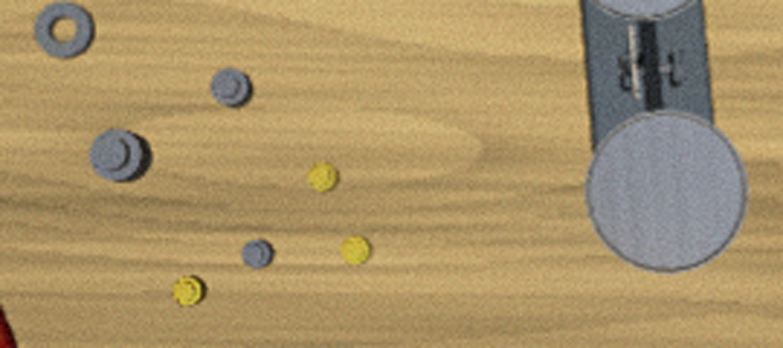

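The crop shows the 200 g weight at crop (231,88), the 100 g at (258,254) and the 500 g at (118,155), all upright. The empty pan is clear. Next I refine both weight centres.

Run:
```python
from h import *
P=np.load("top0p.npy");d=np.load("top0.npy");C=cloud("top",d)
for nm,(u,v),r,h,R in[("200",(159,201),13,.032,.017),("100",(168,257),11,.026,.013)]:
    s=np.s_[v-r:v+r+1,u-r:u+r+1];c=C[s];sat=cv2.cvtColor(P[s],cv2.COLOR_BGR2HSV)[...,1]
    mk=((sat<50)).astype(np.uint8)
    n,l,st,ce=cv2.connectedComponentsWithStats(mk);i=1+st[1:,4].argmax();k=(l==i)
    q=c[k&(d[s]>0)]; print(nm,k.sum(),st[i],"colour ray @body top",plane("top",[ce[i]+[u-r,v-r]],h)[0].round(4), "mid",plane("top",[ce[i]+[u-r,v-r]],h/2)[0].round(4))
    g=q[(q[:,2]>h-.006)&(q[:,2]<h+.005)]; cc,rr=cv2.minEnclosingCircle(g[:,:2].astype(np.float32)); print(" shoulder",cc,rr,len(g),g[:,2].mean())
    g=q[(q[:,2]>h+.009)&(q[:,2]<h+.022)];print(" knob",g.mean(0),len(g))
# side view, same objects: colour-mask check
p=np.load("side0p.npy");D=np.load("side0.npy");S=cloud("side",D)
for nm,(u,v),r in[("200",(182,279),14),("100",(235,308),12),("pan",(328,203),0)]:
    q=S[v-r:v+r+1,u-r:u+r+1].reshape(-1,3);q=q[(q[:,2]>.012)|(r==0)];print("side",nm,q.mean(0).round(4),np.percentile(q[:,2],97),len(q))
from scipy.spatial.transform import Rotation as Ro
print(Ro.from_rotvec(ctrl.get_obs()["tool_rot"]).as_matrix().round(4))
```

```text
200 135 [  7   6  14  12 135] colour ray @body top [0.5457 0.284  0.032 ] mid [0.5473 0.287  0.016 ]
 shoulder (0.5461855530738831, 0.2854820191860199) 0.01622466742992401 58 0.030776045680913258
 knob [0.54618195 0.28587195 0.04625072] 56
100 79 [ 7  7 10 10 79] colour ray @body top [0.3971 0.2564 0.026 ] mid [0.3971 0.2587 0.013 ]
 shoulder (0.3969033360481262, 0.25719282031059265) 0.012396290898323059 30 0.025320815507278598
 knob [0.39720723 0.25794317 0.03808888] 34
side 200 [0.5321 0.2938 0.0392] 0.049808100919756876 264
side 100 [0.378  0.274  0.0451] 0.04189768329795044 178
side pan [ 0.4571 -0.1004  0.11  ] 0.109988774198737 1
[[-9.219e-01  3.874e-01 -9.000e-04]
 [ 3.874e-01  9.219e-01 -1.600e-03]
 [ 2.000e-04 -1.800e-03 -1.000e+00]]
```

```bash
cat > go.py <<'E'
from h import *; import sys
from scipy.spatial.transform import Rotation as Ro
o=ctrl.get_obs(); R=Ro.from_rotvec(o["tool_rot"]).as_matrix()
g=np.array([float(a) for a in sys.argv[1:4]]); dl=R.T@(g-o["tool_pos"])
print("t",o["t"],"pos",o["tool_pos"].round(4),"F",o["contact_force"].round(2),"open",round(o["opening"],4),"gf",round(o["grip_force"],1),"tip",ctrl.tip_extent,"\nshift/0.6:",(dl/.6).round(4),"dist",np.linalg.norm(dl).round(3))
E
python3 go.py 0.546 0.2855 0.18
```

```text
t 0.1 pos [0.2419 0.5758 0.3028] F [ 0.54 -0.32  0.71] open 0.0858 gf 0.0 tip 0.0726 
shift/0.6: [-0.6548 -0.2494  0.2049] dist 0.438
```

Request:
{"op": "apply_moves", "data": {
  "rows": [-0.654,-0.25,0.18,0,0,0,-0.654,-0.25,0.18,0,0,0,-0.654,-0.25,0.18,0,0,0,-0.654,-0.25,0.18,0,0,0,-0.654,-0.25,0.18,0,0,0,-0.654,-0.25,0.18,0,0,0,-0.654,-0.25,0.18,0,0,0,-0.654,-0.25,0.18,0,0,0,-0.654,-0.25,0.18,0,0,0,-0.654,-0.25,0.18,0,0,0,-0.654,-0.25,0.18,0,0,0,-0.654,-0.25,0.18,0,0,0,-0.654,-0.25,0.18,0,0,0],
  "grip": 0.4
}}

```text
t: 1.4
tool_pos: [0.545, 0.287, 0.1964]
tool_rot: [0.618, 3.08, 0.001]
contact_force: [-0.3, 0.2, 0.5]
opening: 0.034
grip_force: 0.0
```

```bash
python3 go.py 0.546 0.2855 0.078
```

```text
t 1.4 pos [0.545  0.287  0.1964] F [-0.28  0.19  0.48] open 0.034 gf 0.0 tip 0.0726 
shift/0.6: [-0.0024 -0.0018  0.1973] dist 0.118
```

Run:
```python
from h import *
p,d=ctrl.get_image("side");S=cloud("side",d)
m=(abs(S[...,0]-.545)<.06)&(abs(S[...,1]-.287)<.06)&(S[...,2]>.07)&(S[...,2]<.19)
q=S[m];print(len(q),np.sort(q[:,2])[:12].round(4)); v,u=np.nonzero(m)
o=ctrl.get_obs()["tool_pos"];print(o)
p=cv2.convertScaleAbs(p,alpha=1.2);y0=max(v.min()-60,0);x0=max(u.min()-60,0)
print(x0,y0,u.max(),v.max())
cv2.imwrite("pics/s1.png",cv2.resize(p[y0:v.max()+60,x0:u.max()+60],None,fx=2.5,fy=2.5)[:600,:800])
```

```text
560 [0.1257 0.1265 0.1274 0.1275 0.1276 0.128  0.1283 0.1287 0.1287 0.1288
 0.1289 0.1294]
[0.54507517 0.28699032 0.19639916]
88 150 201 245
```

View pics/s1.png

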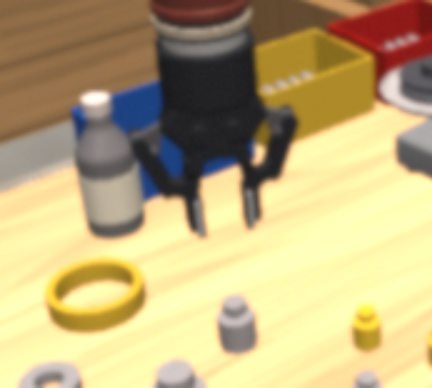

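The side crop shows the gripper above the 200 g weight at crop (237,325). The fingertips are at z 0.127, so they extend about 69 mm and nothing is in the way. Descending.

Request:
{"op": "apply_moves", "data": {
  "rows": [-0.0024,-0.0018,0.03,0,0,0,-0.0024,-0.0018,0.06,0,0,0,-0.0024,-0.0018,0.09,0,0,0,-0.0024,-0.0018,0.12,0,0,0,-0.0024,-0.0018,0.15,0,0,0,-0.0024,-0.0018,0.175,0,0,0,-0.0024,-0.0018,0.19,0,0,0,-0.0024,-0.0018,0.2,0,0,0,-0.0024,-0.0018,0.2,0,0,0,-0.0024,-0.0018,0.2,0,0,0],
  "grip": 0.85
}}

```text
t: 2.45
tool_pos: [0.5471, 0.2846, 0.0766]
tool_rot: [0.62, 3.079, 0.001]
contact_force: [0.2, -0.0, -0.1]
opening: 0.0727
grip_force: 0.0
```

Request:
{"op": "apply_moves", "data": {
  "rows": [0,0,0,0,0,0,0,0,0,0,0,0,0,0,0,0,0,0,0,0,0,0,0,0,0,0,0,0,0,0,0,0,0,0,0,0,0,0,0,0,0,0,0,0,0,0,0,0],
  "grip": 0.25,
  "grip_force": 30
}}

```text
t: 3.25
tool_pos: [0.5472, 0.2846, 0.0767]
tool_rot: [0.621, 3.079, 0.001]
contact_force: [-0.3, -0.0, 5.8]
opening: 0.0324
grip_force: 30.3
```

```bash
python3 go.py 0.4290 -0.0890 0.24
```

```text
t 3.25 pos [0.5472 0.2846 0.0767] F [-0.26 -0.05  5.8 ] open 0.0324 gf 30.3 tip 0.0726 
shift/0.6: [-0.0598 -0.6501 -0.2727] dist 0.424
```

Request:
{"op": "apply_moves", "data": {
  "rows": [0,0,-0.03,0,0,0,0,0,-0.09,0,0,0,0,0,-0.17,0,0,0,0,0,-0.25,0,0,0,-0.059,-0.65,-0.27,0,0,0,-0.059,-0.65,-0.27,0,0,0,-0.059,-0.65,-0.27,0,0,0,-0.059,-0.65,-0.27,0,0,0,-0.059,-0.65,-0.27,0,0,0,-0.059,-0.65,-0.27,0,0,0,-0.059,-0.65,-0.27,0,0,0,-0.059,-0.65,-0.27,0,0,0,-0.059,-0.65,-0.27,0,0,0,-0.059,-0.65,-0.27,0,0,0,-0.059,-0.65,-0.27,0,0,0,-0.059,-0.65,-0.27,0,0,0,-0.059,-0.65,-0.27,0,0,0,-0.059,-0.65,-0.27,0,0,0]
}}

```text
t: 5.05
tool_pos: [0.4284, -0.0882, 0.2378]
tool_rot: [-0.618, -3.08, -0.0]
contact_force: [-0.1, -0.3, -1.0]
opening: 0.0322
grip_force: 30.7
```

```bash
python3 - <<'E'
from h import *
p,d=ctrl.get_image("side")
cv2.imwrite("pics/s2.png",cv2.resize(cv2.convertScaleAbs(p[90:270,200:440],alpha=1.2),None,fx=3.2,fy=3.2))
E
python3 go.py 0.4308 -0.0900 0.1877
```

```text
t 5.1 pos [ 0.4284 -0.0883  0.2378] F [-0.26 -0.48 -2.26] open 0.0322 gf 30.7 tip 0.0726 
shift/0.6: [-0.0048 -0.001   0.0836] dist 0.05
```

View pics/s2.png

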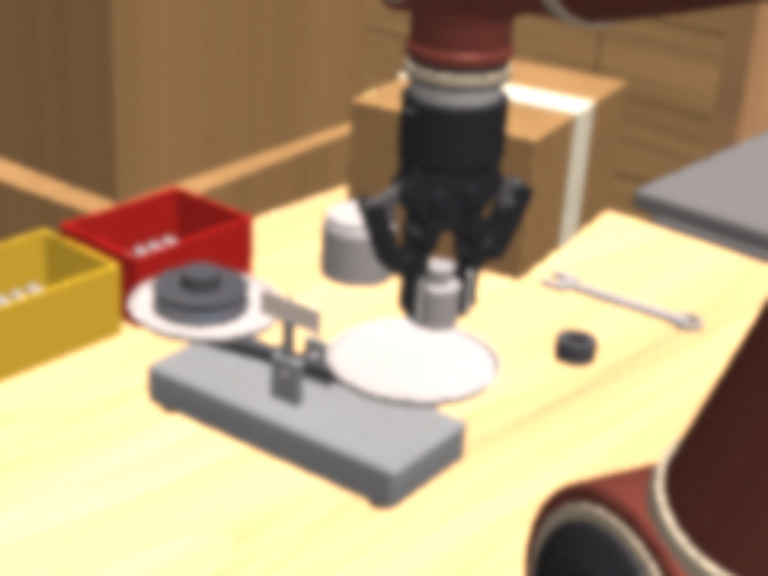

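The side crop shows the 200 g weight held upright at (438,300), above the far half of the pan. Lowering it.

Request:
{"op": "apply_moves", "data": {
  "rows": [-0.0048,-0.001,0.03,0,0,0,-0.0048,-0.001,0.055,0,0,0,-0.0048,-0.001,0.07,0,0,0,-0.0048,-0.001,0.076,0,0,0,-0.0048,-0.001,0.078,0,0,0,-0.0048,-0.001,0.08,0,0,0,-0.0048,-0.001,0.082,0,0,0,-0.0048,-0.001,0.083,0,0,0,-0.0048,-0.001,0.083,0,0,0,-0.0048,-0.001,0.083,0,0,0]
}}

```text
t: 6.1
tool_pos: [0.4307, -0.0907, 0.1883]
tool_rot: [0.621, 3.079, -0.0]
contact_force: [-0.2, 0.4, -1.9]
opening: 0.032
grip_force: 30.7
```

```bash
python3 - <<'E'
from h import *
p,d=ctrl.get_image("side");S=cloud("side",d)
cv2.imwrite("pics/s3.png",cv2.resize(cv2.convertScaleAbs(p[150:240,270:390],alpha=.9),None,fx=5,fy=5,interpolation=cv2.INTER_CUBIC))
q=S[195:215,335:350];print(np.median(q.reshape(-1,3),0))
E
python3 go.py 0.4308 -0.0900 0.1877
```

```text
[ 0.41444781 -0.09762075  0.1155504 ]
t 6.15 pos [ 0.4307 -0.0907  0.1883] F [ 0.33  0.5  -1.77] open 0.032 gf 30.7 tip 0.0726 
shift/0.6: [0.0003 0.0011 0.001 ] dist 0.001
```

View pics/s3.png

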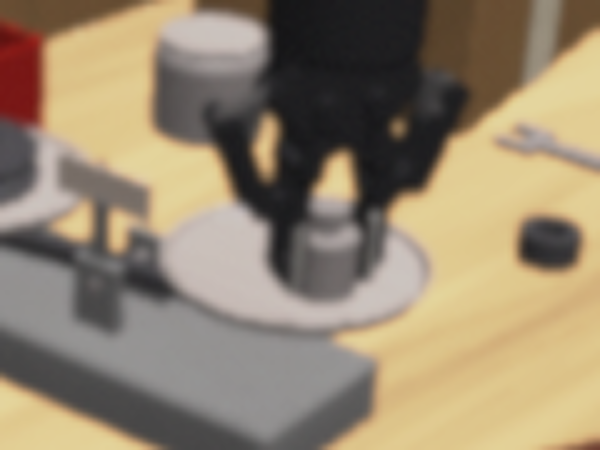

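The crop shows the weight upright at (325,260), just above the pan floor or touching it. I lower a little more and watch the force.

Request:
{"op": "apply_moves", "data": {
  "rows": [0,0,0.0015,0,0,0,0,0,0.003,0,0,0,0,0,0.003,0,0,0,0,0,0.003,0,0,0]
}}

```text
t: 6.55
tool_pos: [0.4307, -0.0907, 0.1865]
tool_rot: [0.621, 3.079, -0.0]
contact_force: [-1.3, 0.6, 0.6]
opening: 0.0317
grip_force: 30.8
```

Contact: the pan now carries about the weight. Releasing.

Request:
{"op": "apply_moves", "data": {
  "rows": [0,0,0,0,0,0,0,0,0,0,0,0,0,0,0,0,0,0,0,0,0,0,0,0,0,0,0,0,0,0],
  "grip": 0.65
}}

```text
t: 7.05
tool_pos: [0.4307, -0.0906, 0.1864]
tool_rot: [0.621, 3.08, -0.0]
contact_force: [-0.7, -0.4, 0.3]
opening: 0.0557
grip_force: 0.0
```

Request:
{"op": "apply_moves", "data": {
  "rows": [0,0,-0.02,0,0,0,0,0,-0.06,0,0,0,0,0,-0.12,0,0,0,0,0,-0.15,0,0,0,0,0,-0.15,0,0,0]
}}

```text
t: 7.55
tool_pos: [0.4322, -0.0912, 0.281]
tool_rot: [0.619, 3.072, -0.002]
contact_force: [0.0, -0.3, 0.5]
opening: 0.0554
grip_force: 0.0
```

```bash
python3 go.py 0.397 0.2575 0.18
```

```text
t 7.55 pos [ 0.4322 -0.0912  0.281 ] F [ 0.01 -0.27  0.47] open 0.0554 gf 0.0 tip 0.0726 
shift/0.6: [0.2805 0.513  0.1661] dist 0.365
```

Request:
{"op": "apply_moves", "data": {
  "rows": [0.28,0.512,0.16,0,0,0,0.28,0.512,0.16,0,0,0,0.28,0.512,0.16,0,0,0,0.28,0.512,0.16,0,0,0,0.28,0.512,0.16,0,0,0,0.28,0.512,0.16,0,0,0,0.28,0.512,0.16,0,0,0,0.28,0.512,0.16,0,0,0,0.28,0.512,0.16,0,0,0,0.28,0.512,0.16,0,0,0,0.28,0.512,0.16,0,0,0,0.28,0.512,0.16,0,0,0],
  "grip": 0.75
}}

```text
t: 8.75
tool_pos: [0.3954, 0.2565, 0.1808]
tool_rot: [0.624, 3.078, 0.001]
contact_force: [0.0, -0.6, -0.7]
opening: 0.0642
grip_force: 0.0
```

```bash
python3 - <<'E'
from h import *
p,d=ctrl.get_image("top");C=cloud("top",d)
m=(abs(C[...,0]-.455)<.075)&(abs(C[...,1]+.1)<.075)&(C[...,2]>.09)&(C[...,2]<.25);q=C[m]
f=q[q[:,2]<.116];b=q[q[:,2]>.127];k=q[q[:,2]>.148]
print("floor",np.median(f[:,2]),"weight",b.mean(0),np.ptp(b,axis=0),"top",np.percentile(b[:,2],95),"knob",k.mean(0))
E
python3 go.py 0.397 0.2575 0.075
```

```text
floor 0.1098844399971507 weight [ 0.42960472 -0.08864486  0.14768279] [0.03128224 0.03144616 0.03033226] top 0.1598485723394868 knob [ 0.42934333 -0.08917767  0.15671262]
t 8.8 pos [0.3954 0.2567 0.1809] F [ 0.51  0.03 -0.19] open 0.0639 gf 0.0 tip 0.0726 
shift/0.6: [-0.0018  0.0022  0.1764] dist 0.106
```

The 200 g weight stands upright in the pan, with its top 48 mm above the floor. Next is the 100 g weight.

Request:
{"op": "apply_moves", "data": {
  "rows": [-0.001,0.001,0.03,0,0,0,-0.001,0.001,0.06,0,0,0,-0.001,0.001,0.09,0,0,0,-0.001,0.001,0.12,0,0,0,-0.001,0.001,0.15,0,0,0,-0.001,0.001,0.17,0,0,0,-0.001,0.001,0.177,0,0,0,-0.001,0.001,0.177,0,0,0,-0.001,0.001,0.177,0,0,0]
}}

```text
t: 9.7
tool_pos: [0.3962, 0.2582, 0.075]
tool_rot: [0.621, 3.078, 0.001]
contact_force: [-0.0, 0.4, 0.0]
opening: 0.0636
grip_force: 0.0
```

Request:
{"op": "apply_moves", "data": {
  "rows": [0,0,0,0,0,0,0,0,0,0,0,0,0,0,0,0,0,0,0,0,0,0,0,0,0,0,0,0,0,0,0,0,0,0,0,0,0,0,0,0,0,0,0,0,0,0,0,0],
  "grip": 0.2,
  "grip_force": 25
}}

```text
t: 10.5
tool_pos: [0.396, 0.2582, 0.0748]
tool_rot: [0.621, 3.079, 0.001]
contact_force: [-1.5, -0.6, 6.1]
opening: 0.0242
grip_force: 24.7
```

```bash
python3 go.py 0.4830 -0.1120 0.24
```

```text
t 10.5 pos [0.396  0.2582 0.0748] F [-1.53 -0.6   6.05] open 0.0242 gf 24.7 tip 0.0726 
shift/0.6: [-0.3729 -0.5125 -0.2754] dist 0.415
```

Request:
{"op": "apply_moves", "data": {
  "rows": [0,0,-0.03,0,0,0,0,0,-0.09,0,0,0,0,0,-0.17,0,0,0,0,0,-0.25,0,0,0,-0.373,-0.5125,-0.29,0,0,0,-0.373,-0.5125,-0.29,0,0,0,-0.373,-0.5125,-0.29,0,0,0,-0.373,-0.5125,-0.29,0,0,0,-0.373,-0.5125,-0.29,0,0,0,-0.373,-0.5125,-0.29,0,0,0,-0.373,-0.5125,-0.29,0,0,0,-0.373,-0.5125,-0.29,0,0,0,-0.373,-0.5125,-0.29,0,0,0,-0.373,-0.5125,-0.29,0,0,0,-0.373,-0.5125,-0.29,0,0,0,-0.373,-0.5125,-0.29,0,0,0,-0.373,-0.5125,-0.29,0,0,0,-0.373,-0.5125,-0.29,0,0,0]
}}

```text
t: 12.3
tool_pos: [0.4827, -0.1114, 0.2481]
tool_rot: [0.619, 3.08, 0.0]
contact_force: [-0.8, -0.3, -0.8]
opening: 0.024
grip_force: 24.9
```

```bash
python3 go.py 0.4830 -0.1120 0.1863;  python3 - <<'E'
from h import *
p,d=ctrl.get_image("side")
cv2.imwrite("pics/s4.png",cv2.resize(cv2.convertScaleAbs(p[130:250,250:410],alpha=.9),None,fx=4.5,fy=4.5,interpolation=cv2.INTER_CUBIC))
E
```

```text
t 12.3 pos [ 0.4827 -0.1114  0.2481] F [-0.81 -0.32 -0.81] open 0.024 gf 24.9 tip 0.0726 
shift/0.6: [-0.0008 -0.0007  0.103 ] dist 0.062
```

View pics/s4.png

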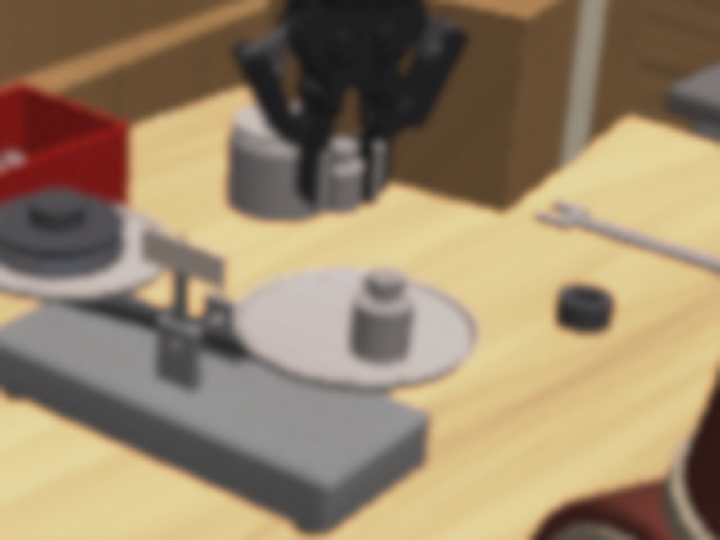

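The crop shows the 200 g weight upright at (382,320) and the 100 g weight held upright at (345,180). I lower it to contact, then follow the pan down to its level height (floor 100 mm).

Request:
{"op": "apply_moves", "data": {
  "rows": [-0.001,-0.001,0.03,0,0,0,-0.001,-0.001,0.06,0,0,0,-0.001,-0.001,0.085,0,0,0,-0.001,-0.001,0.096,0,0,0,-0.001,-0.001,0.1,0,0,0,-0.001,-0.001,0.103,0,0,0,-0.001,-0.001,0.106,0,0,0,-0.001,-0.001,0.109,0,0,0,-0.001,-0.001,0.112,0,0,0,-0.001,-0.001,0.115,0,0,0,-0.001,-0.001,0.118,0,0,0,-0.001,-0.001,0.12,0,0,0,-0.001,-0.001,0.121,0,0,0,-0.001,-0.001,0.121,0,0,0,-0.001,-0.001,0.121,0,0,0,-0.001,-0.001,0.121,0,0,0]
}}

```text
t: 13.95
tool_pos: [0.4831, -0.1129, 0.1756]
tool_rot: [-0.621, -3.08, -0.0]
contact_force: [-0.1, -0.1, 0.1]
opening: 0.024
grip_force: 25.0
```

```bash
python3 go.py 0.4830 -0.1120 0.1746;  python3 - <<'E'
from h import *
p,d=ctrl.get_image("top");C=cloud("top",d)
m=(abs(C[...,0]-.455)<.07)&(abs(C[...,1]+.1)<.07)&(C[...,2]>.09)&(C[...,2]<.115);print("floor",np.median(C[m][:,2]),m.sum())
p,d=ctrl.get_image("side");C=cloud("side",d)
m=(abs(C[...,0]-.455)<.07)&(abs(C[...,1]+.1)<.07)&(C[...,2]>.09)&(C[...,2]<.115);print("floor",np.median(C[m][:,2]),m.sum())
cv2.imwrite("pics/s5.png",cv2.resize(cv2.convertScaleAbs(p[130:250,250:410],alpha=.9),None,fx=4.5,fy=4.5,interpolation=cv2.INTER_CUBIC))
E
```

```text
t 13.95 pos [ 0.4831 -0.1129  0.1756] F [-0.14 -0.08  0.14] open 0.024 gf 25.0 tip 0.0726 
shift/0.6: [0.0007 0.0014 0.0016] dist 0.001
floor 0.09958904191815761 892
floor 0.10123197551379892 918
```

View pics/s5.png

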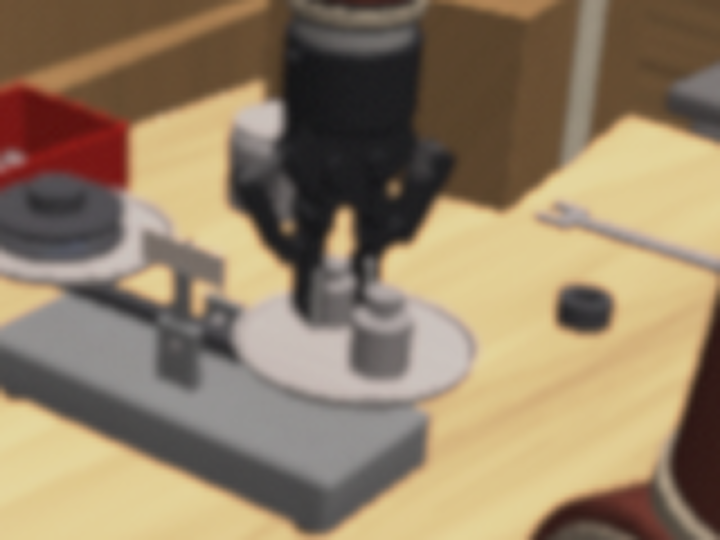

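The pan has sunk to the level height (floor about 100 mm), with both weights upright at (333,295) and (382,335). Releasing.

Request:
{"op": "apply_moves", "data": {
  "rows": [0,0,0,0,0,0,0,0,0,0,0,0,0,0,0,0,0,0,0,0,0,0,0,0,0,0,0,0,0,0],
  "grip": 0.6
}}

```text
t: 14.55
tool_pos: [0.4831, -0.113, 0.1755]
tool_rot: [0.621, 3.08, 0.0]
contact_force: [-0.1, -0.0, 0.6]
opening: 0.0513
grip_force: 0.0
```

Request:
{"op": "apply_moves", "data": {
  "rows": [0,0,-0.01,0,0,0,0,0,-0.03,0,0,0,0,0,-0.07,0,0,0,0,0,-0.13,0,0,0,0,0,-0.2,0,0,0,0,0,-0.25,0,0,0,0,0,-0.25,0,0,0,0,0,-0.25,0,0,0,0,0,-0.25,0,0,0,0,0,-0.25,0,0,0,0,0,-0.25,0,0,0,0,0,-0.25,0,0,0,0,0,-0.25,0,0,0,0,0,-0.25,0,0,0,0,0,-0.25,0,0,0,0,0,-0.25,0,0,0]
}}

```text
t: 16.15
tool_pos: [0.4831, -0.113, 0.3256]
tool_rot: [0.621, 3.08, -0.0]
contact_force: [0.7, 0.6, 0.8]
opening: 0.0511
grip_force: 0.0
```

Run:
```python
from h import *
for n in("top","side"):
    p,d=ctrl.get_image(n);C=cloud(n,d)
    for nm,x,y in(("empty",.455,-.1),("pulley",.673,-.079)):
        m=((C[...,0]-x)**2+(C[...,1]-y)**2<.062**2)&(C[...,2]>.08)&(C[...,2]<.12);print(n,nm,"floor",np.median(C[m][:,2]),m.sum())
    m=((C[...,0]-.455)**2+(C[...,1]+.1)**2<.065**2)&(C[...,2]>.118)&(C[...,2]<.17)
    k,l,st,ce=cv2.connectedComponentsWithStats(m.astype(np.uint8))
    for i in range(1,k):
        if st[i,4]>20: q=C[l==i];print(" obj",q.mean(0).round(3),np.ptp(q,axis=0).round(3),"top",np.percentile(q[:,2],97))
cv2.imwrite("pics/s6.png",cv2.resize(cv2.convertScaleAbs(p[130:250,230:410],alpha=.9),None,fx=4.2,fy=4.2,interpolation=cv2.INTER_CUBIC))
```

```text
top empty floor 0.09773691172015433 888
top pulley floor 0.10150339156679986 1394
 obj [ 0.429 -0.089  0.136] [0.029 0.032 0.026] top 0.1477368107942413
side empty floor 0.09926684322038884 750
side pulley floor 0.10330655842199704 423
 obj [ 0.481 -0.109  0.128] [0.028 0.024 0.02 ] top 0.13722010874346344
 obj [ 0.425 -0.084  0.133] [0.031 0.036 0.03 ] top 0.14665542057471542
```

View pics/s6.png

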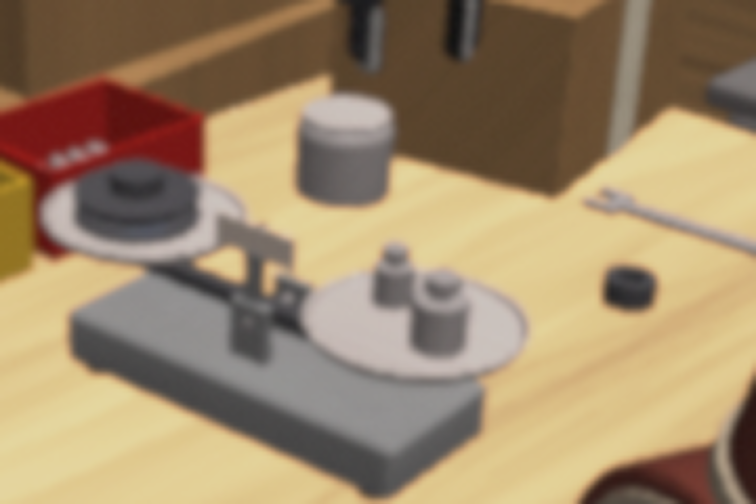

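Both weights are upright in the pan, at (395,277) and (440,315). I wait a second and check that the beam has settled level.

Request:
{"op": "apply_moves", "data": {
  "rows": [0,0,0,0,0,0,0,0,0,0,0,0,0,0,0,0,0,0,0,0,0,0,0,0,0,0,0,0,0,0,0,0,0,0,0,0,0,0,0,0,0,0,0,0,0,0,0,0,0,0,0,0,0,0,0,0,0,0,0,0,0,0,0,0,0,0,0,0,0,0,0,0,0,0,0,0,0,0,0,0,0,0,0,0,0,0,0,0,0,0]
}}

```text
t: 17.75
tool_pos: [0.4831, -0.113, 0.3255]
tool_rot: [-0.621, -3.08, 0.0]
contact_force: [0.2, 0.5, 0.1]
opening: 0.0516
grip_force: 0.0
```

Run:
```python
from h import *
def f(n,d):
    C=cloud(n,d);r=[]
    for x,y in((.455,-.1),(.673,-.079)):
        m=((C[...,0]-x)**2+(C[...,1]-y)**2<.062**2)&(C[...,2]>.08)&(C[...,2]<.12);r.append(np.median(C[m][:,2]))
    return np.array(r)
print("start",f("top",np.load("top0.npy")))
for i in range(6):print(ctrl.get_obs()["t"],f("top",ctrl.get_image("top")[1]),f("side",ctrl.get_image("side")[1]))
```

```text
start [0.10988497 0.09172448]
17.75 [0.09774782 0.10145359] [0.09932612 0.10276963]
17.85 [0.09765504 0.10134958] [0.09930509 0.1027902 ]
17.95 [0.09777315 0.10150338] [0.0993197  0.10319579]
18.05 [0.09772544 0.10159273] [0.0992515  0.10249888]
18.15 [0.09789628 0.1012318 ] [0.09929723 0.10252169]
18.25 [0.09795096 0.10157571] [0.0993512  0.10319112]
```

```bash
python3 -c "
from station import ctrl
print(ctrl.finish_job())"
```

```text
the job is handed in; nothing more can be done
None
```

I set the 100 g and 200 g weights upright in the empty pan and let go. The beam settled level within what the cameras can measure, so the pulley weighs about 300 g, and the job was handed in at about 18 s.

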